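Seal a jar on the guarded bench sealer

ROBOT

A 6-joint arm with a two-finger parallel gripper is mounted at the origin on the work surface. World frame = base frame: x ahead of the robot, y to its left, z up, the work surface at z = 0. Lengths are in m, angles in rad, forces in N, time in s.
With the tool pointing down it reaches from about 0.425 to 0.95 m from the base axis. Payload 14.7 kg.
Tool frame: the origin (TCP) lies midway between the tips of the shut fingers; the grasp point (between the pads) lies 19 mm behind it; z points along the fingers, y is the direction in which the jaws open and shut (so a half turn about z gives the same grasp; the last joint's range is limited). The gripper opens to 85 mm and grips with 20 to 120 N. Pads are 22 mm wide; open, the fingers measure 114 mm over their backs; the gripper's body (76 mm by 85 mm) begins 54 mm behind the grasp point. The pads swing forward as they close: fully open they stand 13 mm farther back than shut.
Start: joints at [1.077, 0.48, 1.596, -0, 1.065, -0.047], TCP at [0.281, 0.586, 0.197] pointing down, gripper open.
Joint ranges: [-2.75, 2.75], [-0.82, 2.05], [0.23, 2.67], [-1.56, 4.7], [0.09, 2.69], [-2.92, 2.92]. Speed limits (rad/s): [1.89, 1.89, 2.39, 3.01, 3.01, 3.01].

INTERFACE

Orientations are given as a rotation vector (axis times angle).
In Python, from rig import reach, line_to, movej, grip, dwell, solve_ik, observe, get_image, camera_model, PlanningError, finish_job gives the robot as it stands. Calls block until the motion is done:
- reach(position, orientation): joint-space move of the TCP to a pose.
- line_to(position, ori=None, feed=0.15, threshold=None): straight line of the TCP; ori=None keeps the orientation; feed is the mean speed in m/s. With threshold (N) it stops when the force on the tool has changed by that much, and returns True; else False.
- movej(angles): joint-space move.
- grip(opening, squeeze=None): finger opening in m; squeeze is the grip in N (None keeps the last); returns when the fingers have stopped.
- dwell(seconds).
- solve_ik(position, orientation): joint angles nearest the present ones, or None.
- observe(): the state.
- get_image(name): name is "side" or "top" or "wrist"; returns (picture, depth): 480x640x3 uint8, red, green, blue; 480x640 float32, m along the optical axis (not along the pixel's ray), 0 where there is no reading.
- camera_model(name): a dict with "fx", "fy", "cx", "cy" (pixels), "view" (4x4, takes a point from world to camera coordinates); the wrist camera has in their place "hand_eye" (4x4, takes a point from camera to tool coordinates, whose origin is the TCP and whose axes are the flange's). Camera axes: x right, y down, z forward; pixel columns grow to the right and rows downward; lengths in m; the calibration is good to about 2 mm. A picture is of the moment at which its call begins: read the wrist's pose just before it. camera_model takes no time and is no camera call.
A pose or a line that the arm cannot do raises PlanningError and nothing moves.
- finish_job(): hands the job in, once; it reports no verdict.
The state is a dict: "clock": time; "joint_positions": joint angles; "qvel": joint speeds; "joint_torque": joint torques, N m; "position": TCP position; "ee_rot": TCP orientation; "contact_force": force on the tool from outside, world axes, zero at the start; "ft_torque": the same for the moment, N m; "opening": finger opening in m.
Only numpy, scipy, OpenCV 4.12 (cv2) and the standard library are available. Lean on these libraries where they do the work, as an engineer would, in place of code of your own. Each camera call takes 0.05 s, during which the arm holds its last target.

TASK

The capped jar standing in the sealer needs sealing: with shut fingertips reach down through the window in the steel guard, press the lever's pad down to its stop and keep it down for two seconds, so that the sealing head stays lowered over the jar. Then let the lever come back up and take the hand out of the window. Do not touch the guard at any time, and leave the jars, the carton and the bowl standing where they are.

Things in the scene. Friction and masses are not known exactly. Their poses are not given: they have to be found in the camera images.
- sealer: Fixed sealer, aluminium base 260 (x) x 400 (y) x 50 mm high on adjustable feet; origin under its centre, 0 to 24 mm above the table; yaw within 0.4 rad, front to the robot (-x). At y = -110 mm stands the guard over the lever; at y = +110 mm the jar in a nest ring, under a black sealing head 80 mm across, its arm up to z = 217 mm. White mast (40 x 60 mm, at x = 100, y = 110 mm) up to z = 270 mm.
- guard: Fixed steel guard, not to be touched: level plate 151 (x) x 161 (y) x 4 mm with a rectangular window, on a cheek plate at each y side, skirt in front, open behind. Origin on the sealer's base (its z = 50 mm) under the window's centre; axes as the sealer's, along the window's sides. The window's centre lies up to 8 mm (x) and 12 mm (y) off the pad's.
- window (a point): Centre of the window in the guard, in the plane of the plate's upper face, 140 mm above the sealer's origin (140 to 164 mm above the table). The clear opening is 95 mm along the guard's x and 105 mm along its y. Axes as the guard's.
- lever_turn (a joint): Spring lever under the guard, on a level hinge (along y) 105 mm beyond the pad's centre (+x). 0 rad = up (rest), 0.22 = down on its stop, the pad's middle then 23 mm lower. Needs about 4 N at the pad to start, 9 N at the stop; springs back up when released. It also lowers the sealing head by 30 mm to just over the jar's cap (no contact).
- lever: The lever: a steel bar 22 mm wide with a black rubber pad 34 (x) x 38 (y) x 12 mm on its near end, seen from above through the window. Origin on its hinge, 108 mm above the sealer's origin; axes as the sealer's when up. The pad's centre is 105 mm nearer (-x).
- pad_top (a point): Centre of the pad's upper face: with the lever up 120 mm above the sealer's origin, 20 mm below the guard's upper face.
- jar: Capped amber jar to be sealed, 66 mm across, 90 mm high, loose in the nest ring (10 mm high); origin at the centre of its underside. Not to be moved.
- spare_jar: Another such jar (66 mm across, 90 mm high) standing on the table left of the sealer; origin at the centre of its underside. Not to be moved.
- carton: Cardboard carton 90 x 60 x 40 mm high on the table right of the sealer; origin at the centre of its underside. Not to be moved.
- bowl: Open steel bowl, 110 mm across the rim, 45 mm high, on the table beyond the sealer; origin at the centre of its underside. Not to be moved.

How it is judged:
By the outcome, as a careful person would: the job done as asked, in the order asked, and still so for the second after the job is handed in, with the robot touching nothing.
It also fails if it takes over 40 s, if anything falls off the work surface, if the arm or the gripper's body presses on something with over 40 N, if the wrist force passes 120 N, or if a joint passes its speed limit or range.

## Working session

There is one attempt and no reset: what is moved stays moved. The work goes in short steps, each a Python script; the robot and the scene stay as the last script left them, time stands still between calls to the robot, and variables do not carry over. Pictures are saved under pics/ and viewed, and the job is handed in when it is done.

```bash
ls; mkdir -p pics
python3 - <<'E'
from rig import *
import cv2,numpy as np
s=observe();print({k:np.round(v,4) for k,v in s.items()})
for n in ["top","side","wrist"]:
    p,d=get_image(n);cv2.imwrite(f"pics/{n}0.png",p[:,:,::-1]);np.savez(f"{n}0.npz",p=p,d=d)
    m=camera_model(n);print(n,{k:np.round(v,3).tolist() for k,v in m.items()},(d==0).mean())
E
```

```text
pics
{'clock': np.float64(0.0), 'joint_positions': array([ 1.0774,  0.4809,  1.5969,  0.    ,  1.0651, -0.0466]), 'qvel': array([-0.0002,  0.0005,  0.0006, -0.0012, -0.001 , -0.0012]), 'joint_torque': array([-3.20000e-03, -9.50616e+01, -4.30194e+01, -1.00000e-04,
        1.18000e-02,  0.00000e+00]), 'position': array([0.2806, 0.5858, 0.1967]), 'ee_rot': array([-6.9590e-01, -3.0632e+00,  1.9000e-03]), 'contact_force': array([-0.4098,  0.8407, -0.321 ]), 'ft_torque': array([ 0.0105,  0.0458, -0.0233]), 'opening': np.float64(0.0855)}
top {'fx': 485.21, 'fy': 485.21, 'cx': 314.308, 'cy': 237.553, 'view': [[-0.001, -1.0, 0.019, 0.074], [-0.986, -0.002, -0.168, 0.628], [0.168, -0.019, -0.986, 1.201], [0.0, 0.0, 0.0, 1.0]]} 0.004134114583333333
side {'fx': 617.07, 'fy': 617.07, 'cx': 304.258, 'cy': 230.667, 'view': [[0.999, -0.041, 0.015, -0.606], [-0.007, -0.497, -0.868, 0.152], [0.043, 0.867, -0.496, 1.562], [0.0, 0.0, 0.0, 1.0]]} 0.036884765625
wrist {'fx': 403.814, 'fy': 403.814, 'cx': 322.805, 'cy': 242.974, 'hand_eye': [[-0.001, -0.96, -0.28, 0.071], [1.0, -0.001, -0.0, 0.0], [-0.0, -0.28, 0.96, -0.177], [0.0, 0.0, 0.0, 1.0]]} 0.004143880208333333
```

View pics/top0.png

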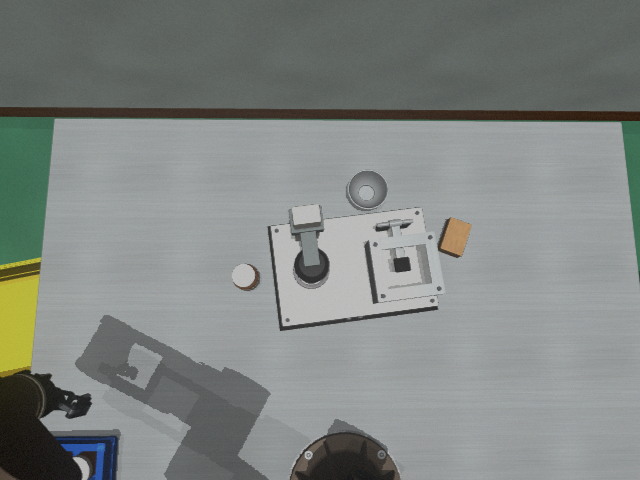

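View pics/side0.png

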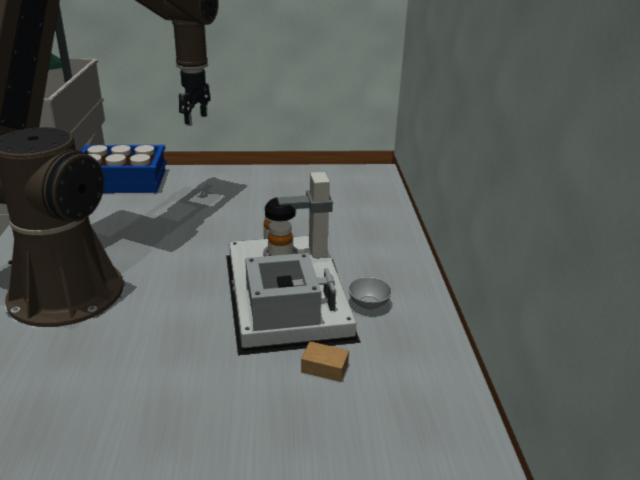

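```bash
cat > h.py <<'E'
from rig import *
import cv2,numpy as np
from scipy.spatial.transform import Rotation as R
def w2c(n,pose=None):
    m=camera_model(n)
    if n!="wrist": V=np.array(m["view"])
    else:
        T=np.eye(4);T[:3,:3]=R.from_rotvec(pose[1]).as_matrix();T[:3,3]=pose[0]
        V=np.linalg.inv(T@np.array(m["hand_eye"]))
    return m,V
def cloud(n,d,pose=None):
    m,V=w2c(n,pose);v,u=np.mgrid[:480,:640]
    P=np.stack([(u-m["cx"])/m["fx"]*d,(v-m["cy"])/m["fy"]*d,d],-1)
    W=np.linalg.inv(V);Q=P@W[:3,:3].T+W[:3,3];Q[d==0]=np.nan;return Q
def ray(n,uv,z,pose=None):
    m,V=w2c(n,pose);W=np.linalg.inv(V);uv=np.atleast_2d(uv).astype(float)
    r=np.c_[(uv[:,0]-m["cx"])/m["fx"],(uv[:,1]-m["cy"])/m["fy"],np.ones(len(uv))]@W[:3,:3].T
    return W[:3,3]+r*((z-W[2,3])/r[:,2])[:,None]
E
python3 - <<'E'
from h import *
f=np.load("top0.npz");Q=cloud("top",f["d"]);p=f["p"]
for uv in [(402,265),(378,275),(437,265),(405,243),(405,296),(382,292),(420,280),(340,290),(200,350),(306,215)]:
    print(uv,np.round(Q[uv[1],uv[0]],3),p[uv[1],uv[0]])
cv2.imwrite("pics/top0z.png",cv2.resize(p[190:340,220:480,::-1],None,fx=3,fy=3,interpolation=cv2.INTER_CUBIC))
E
```

```text
(402, 265) [ 0.549 -0.137  0.122] [51 51 51]
(378, 275) [ 0.523 -0.075  0.142] [188 188 187]
(437, 265) [ 0.547 -0.217  0.143] [181 185 185]
(405, 243) [ 0.6   -0.143  0.139] [183 187 186]
(405, 296) [ 0.474 -0.138  0.143] [188 189 185]
(382, 292) [ 0.483 -0.083  0.144] [186 188 188]
(420, 280) [ 0.518 -0.196  0.054] [189 189 188]
(340, 290) [0.493 0.009 0.053] [188 188 186]
(200, 350) [ 0.342  0.369 -0.001] [155 162 161]
(306, 215) [0.639 0.096 0.273] [187 188 185]
```

View pics/top0z.png

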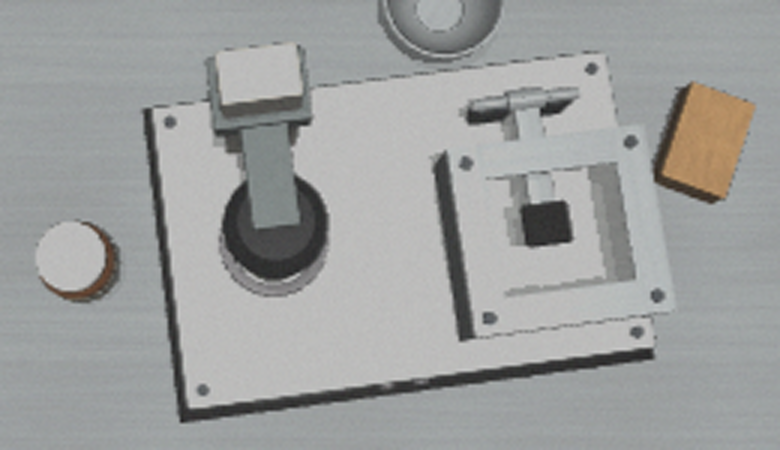

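Run:
```python
from h import *
s=observe()
grip(0.0)
line_to([0.281,0.586,0.38],feed=0.3)
def ori(yaw): # tool x at yaw, z down
    c,s_=np.cos(yaw),np.sin(yaw)
    return R.from_matrix(np.array([[c,s_,0],[s_,-c,0],[0,0,-1]])).as_rotvec()
for y in (0.137,0.137+np.pi):
    print(y,solve_ik([0.549,-0.137,0.36],ori(y)))
reach([0.549,-0.137,0.36],ori(0.137+0))
s=observe();pose=(s["position"],s["ee_rot"]);p,d=get_image("wrist")
np.savez("w1.npz",p=p,d=d,a=pose[0],b=pose[1]);cv2.imwrite("pics/w1.png",p[:,:,::-1]);print(s["clock"],pose,s["contact_force"],s["opening"],s["joint_positions"])
```

```text
0.137 [-2.98124772e-01  2.34914361e-01  1.56426441e+00 -4.44089210e-16
  1.34241388e+00  1.13567155e+00]
3.278592653589793 [-2.98124772e-01  2.34914361e-01  1.56426441e+00 -4.44089210e-16
  1.34241388e+00 -2.00592110e+00]
4.4 (array([ 0.54924087, -0.13632466,  0.36000322]), array([-3.13395680e+00, -2.17125310e-01, -1.64112829e-04])) [0.07041048 0.38096589 0.68434388] -8.105281381546933e-05 [-2.96966776e-01  2.34986082e-01  1.56416174e+00  1.56755504e-04
  1.34239148e+00  1.13545207e+00]
```

View pics/w1.png

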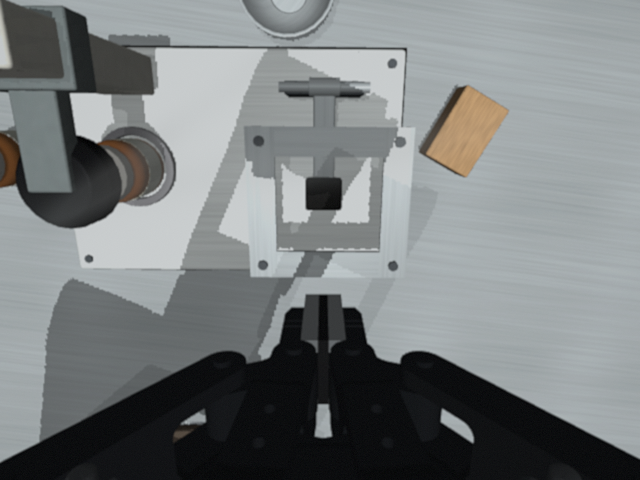

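Run:
```python
from h import *
f=np.load("w1.npz");pose=(f["a"],f["b"]);d=f["d"];p=f["p"];Q=cloud("wrist",d,pose)
roi=np.zeros((480,640),bool);roi[120:280,240:420]=1
m=roi&(abs(Q[...,2]-0.143)<0.012)
zp=np.median(Q[m][:,2]);print("plate z",zp,Q[m][:,2].std(),"base",np.median(Q[150:250,290:300,2]), "base2",np.median(Q[100:250,190:230,2]))
m=roi&(abs(Q[...,2]-zp)<0.006)
cs,h=cv2.findContours(cv2.morphologyEx(m.astype(np.uint8),cv2.MORPH_OPEN,np.ones((2,2))),cv2.RETR_CCOMP,cv2.CHAIN_APPROX_NONE)
for c,hh in zip(cs,h[0]):
    if len(c)<60: continue
    # ray to plane
    w=ray("wrist",c[:,0,:],zp,pose)[:,:2].astype(np.float32)
    r=cv2.minAreaRect(w*1000);print(len(c),"hole" if hh[3]>=0 else "outer",r,cv2.boundingRect(c))
# pad
k=(p.max(-1)<40)&roi;k[:160]=0;k[230:]=0;k[:,:290]=0;k[:,360:]=0
n,l,st,ce=cv2.connectedComponentsWithStats(k.astype(np.uint8));i=1+st[1:,4].argmax();print(st[i],ce[i])
kk=l==i;zt=np.median(Q[kk][:,2]);c=max(cv2.findContours(kk.astype(np.uint8),0,1)[0],key=len)
w=ray("wrist",c[:,0,:],zt,pose)[:,:2].astype(np.float32);print("pad z",zt,cv2.minAreaRect(w*1000))
cv2.imwrite("pics/w1z.png",cv2.resize(p[120:285,235:425,::-1],None,fx=4,fy=3.6))
```

```text
plate z 0.1422278913092261 0.0009467192249529026 base nan base2 nan
625 outer ((544.6099853515625, -142.923095703125), (151.1646728515625, 161.09120178222656), 7.463991165161133) (245, 127, 171, 152)
403 hole ((544.4318237304688, -142.37940979003906), (96.96831512451172, 108.75652313232422), 7.190861225128174) (274, 156, 111, 98)
[307 179  34  30 923] [324.13542795 194.68255688]
pad z nan ((nan, nan), (0.0, 0.0), 0.0)
```

View pics/w1z.png

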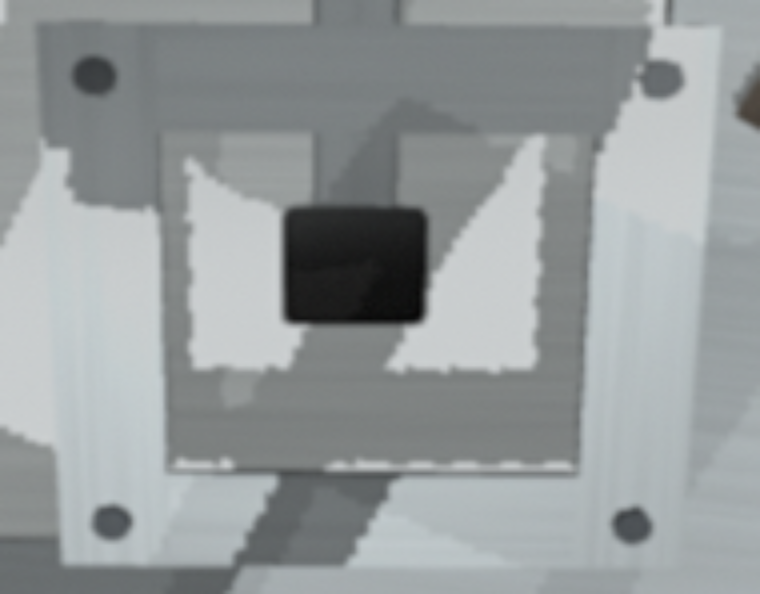

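Run:
```python
from h import *
f=np.load("w1.npz");pose=(f["a"],f["b"]);d=f["d"];p=f["p"];Q=cloud("wrist",d,pose)
k=(p.max(-1)<55);r=np.zeros_like(k);r[165:225,295:355]=1;k&=r
n,l,st,ce=cv2.connectedComponentsWithStats(k.astype(np.uint8));i=1+st[1:,4].argmax();kk=l==i
print(st[i]);zt=np.nanmedian(Q[kk][:,2]);print("pad z",zt,"guard z",.1422,"base",np.nanmedian(Q[215:245,300:330,2]))
c=max(cv2.findContours(kk.astype(np.uint8),0,1)[0],key=len)
w=ray("wrist",c[:,0,:],0.1222,pose)[:,:2].astype(np.float32);print(cv2.minAreaRect(w*1000))
g=np.array([.5445,-.1427]);a=np.radians(7.35);Rm=np.array([[np.cos(a),np.sin(a)],[-np.sin(a),np.cos(a)]])
pc=np.array(cv2.minAreaRect(w*1000)[0])/1000;print("pad in guard",Rm@(pc-g))
l2=(Rm@(w-g).T).T*1000;print(l2.min(0),l2.max(0))
f=np.load("top0.npz");p=f["p"];Q=cloud("top",f["d"])
k=(p.max(-1)<75);r=np.zeros_like(k);r[252:276,388:416]=1;k&=r
c=max(cv2.findContours(k.astype(np.uint8),0,1)[0],key=len);w=ray("top",c[:,0,:],.1222)[:,:2].astype(np.float32);print("top",cv2.minAreaRect(w*1000),np.nanmedian(Q[k][:,2]))
```

```text
[ 307  178   34   32 1069]
pad z 0.12219549664855164 guard z 0.1422 base 0.05221803532827607
((552.9524536132812, -136.366455078125), (32.172000885009766, 34.38644790649414), 7.892621994018555)
pad in guard [0.00919325 0.00520018]
[ -6.99566153 -12.12455522] [25.41861378 22.25032929]
top ((551.3778686523438, -135.88885498046875), (32.81184768676758, 36.582244873046875), 7.117319583892822) 0.1230470254267082
```

Run:
```python
from h import *
a=np.radians(7.35)
c,s_=np.cos(a),np.sin(a)
O=R.from_matrix(np.array([[c,s_,0],[s_,-c,0],[0,0,-1]])).as_rotvec()
g=np.array([.5445,-.1427]);t=g+np.array([[c,-s_],[s_,c]])@[.005,.0025];print(t)
np.savez("tgt.npz",t=t,O=O)
reach([*t,.22],O)
line_to([*t,.150],feed=.1)
s=observe();print(s["clock"],s["position"]-[*t,.150],s["contact_force"])
p,d=get_image("wrist");q,_=get_image("side");q2,_=get_image("top")
cv2.imwrite("pics/w2.png",p[:,:,::-1])
cv2.imwrite("pics/s2.png",np.hstack([cv2.resize(q[160:360,200:380,::-1],(400,444)),cv2.resize(q2[190:340,300:480,::-1],(400,444))]))
```

```text
[ 0.54913909 -0.13958089]
5.9167 [ 0.00051505 -0.00017893  0.00069498] [ 0.52525131  0.3877791  -0.46240392]
```

View pics/w2.png

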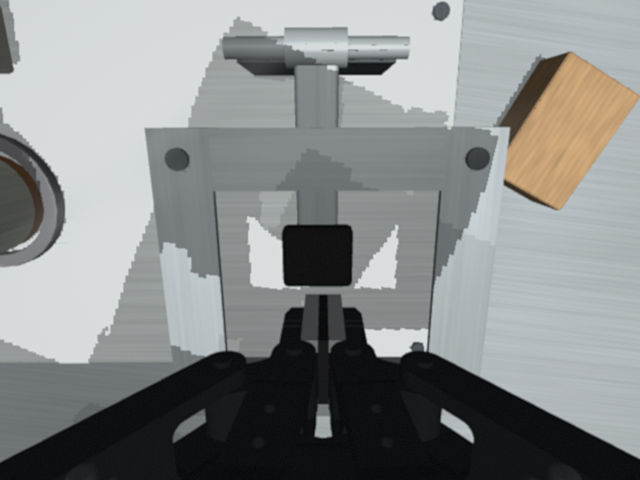

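View pics/s2.png

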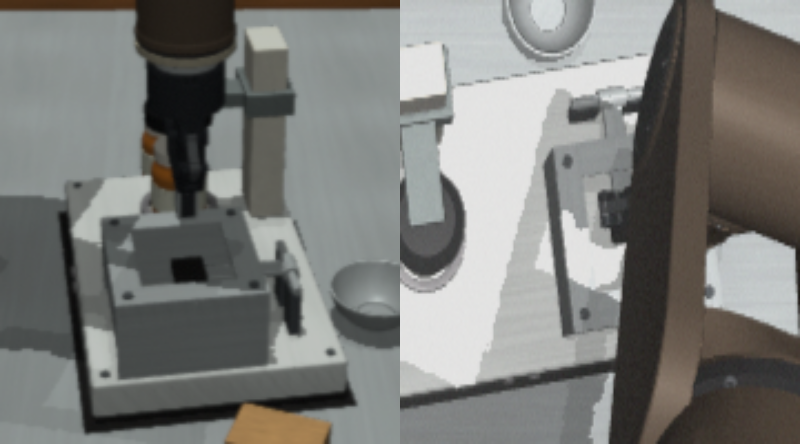

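Run:
```python
from h import *
s=observe();pose=(s["position"],s["ee_rot"]);p,d=get_image("wrist");Q=cloud("wrist",d,pose)
M=R.from_rotvec(pose[1]).as_matrix();T=(Q-pose[0])@M
k=np.isfinite(T[...,0])&(p.max(-1)<70)&(np.arange(480)[:,None]>290);t=T[k]*1000
for z in range(-90,10,10):
    b=t[(t[:,2]>=z)&(t[:,2]<z+10)]
    if len(b): print(z,len(b),np.round(b.min(0)),np.round(b.max(0)))
```

```text
-90 7517 [-11. -38. -90.] [ 15.  37. -80.]
-80 2117 [-11. -30. -80.] [ 14.  28. -70.]
-70 967 [ -6. -13. -70.] [ 12.  13. -60.]
-60 1072 [  6. -14. -60.] [ 12.  13. -50.]
-50 771 [  6. -13. -50.] [ 12.  13. -40.]
-40 40 [ 11.  -6. -40.] [ 12.   6. -38.]
0 7 [-80. -71.   7.] [-25.  54.   9.]
```

Run:
```python
from h import *
f=np.load("tgt.npz");t=f["t"]
line_to([*t,.124],feed=.05)
f0=observe()["contact_force"]
hit=line_to([*t,.092],feed=.015,threshold=16)
s=observe();print(hit,s["clock"],s["position"],s["contact_force"],f0)
dwell(.3);s=observe();print(s["clock"],s["position"],s["contact_force"])
p,_=get_image("wrist");q,_=get_image("side");q2,_=get_image("top")
cv2.imwrite("pics/w3.png",p[:,:,::-1])
cv2.imwrite("pics/s3.png",np.hstack([cv2.resize(q[160:360,200:380,::-1],(400,444)),cv2.resize(q2[190:340,300:480,::-1],(400,444))]))
```

```text
False 9.0667 [ 0.54918756 -0.1395733   0.09205269] [-0.03844793  0.53712234 -0.26039803] [ 0.37056286 -0.22576155  1.11651173]
9.3667 [ 0.54910988 -0.13958727  0.09200977] [0.6504048  0.65656817 0.56211373]
```

View pics/w3.png

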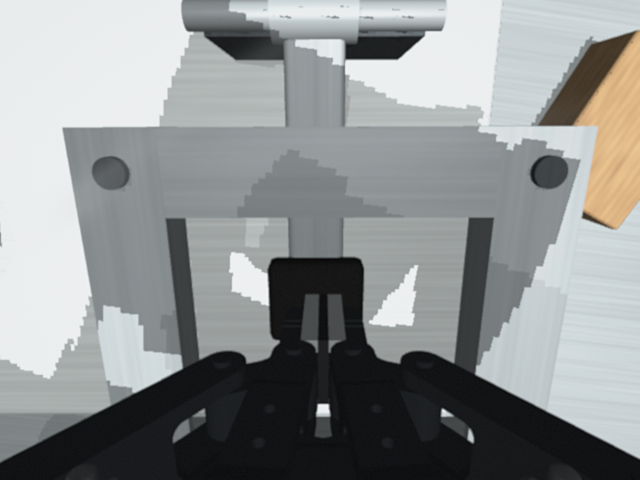

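View pics/s3.png

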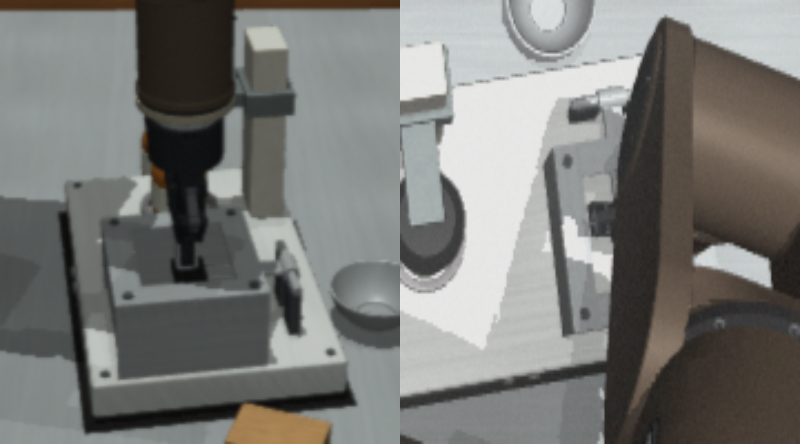

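Run:
```python
from h import *
s=observe();pose=(s["position"],s["ee_rot"]);p,d=get_image("wrist");Q=cloud("wrist",d,pose)
m,V=w2c("wrist",pose);c=V[:3,:3]@pose[0]+V[:3,3];print("TCP px",m["fx"]*c[0]/c[2]+m["cx"],m["fy"]*c[1]/c[2]+m["cy"],c)
for uv in [(335,298),(335,320),(312,298),(312,335),(335,335),(300,270),(335,270),(290,300),(315,230),(300,330),(323,300),(250,170)]: print(uv,np.round(Q[uv[1],uv[0]],4),p[uv[1],uv[0]])
f=np.load("w1.npz");Q1=cloud("wrist",f["d"],(f["a"],f["b"]))
for uv in [(335,298),(312,298),(312,320)]:print("w1",Q1[uv[1],uv[0]]-f["a"])
print(s["opening"])
```

```text
TCP px 323.17794205215654 283.6466062325031 [1.75160040e-04 1.90795365e-02 1.89427626e-01]
(335, 298) [ 0.5614 -0.1422  0.1349] [73 76 77]
(335, 320) [ 0.5607 -0.1419  0.1507] [73 77 77]
(312, 298) [ 0.5596 -0.1341  0.1333] [74 76 77]
(312, 335) [ 0.5605 -0.1347  0.1617] [73 75 76]
(335, 335) [ 0.5608 -0.1416  0.1606] [74 76 77]
(300, 270) [ 0.5659 -0.1284  0.1227] [23 24 24]
(335, 270) [ 0.5674 -0.1418  0.1223] [23 23 24]
(290, 300) [ 0.5528 -0.1259  0.1225] [20 20 21]
(315, 230) [ 0.58   -0.1323  0.1138] [119 124 126]
(300, 330) [ 0.5553 -0.1311  0.15  ] [23 24 26]
(323, 300) [ 0.5604 -0.138   0.1356] [14 16 16]
(250, 170) [ 0.6039 -0.1098  0.1431] [147 153 155]
w1 [ 0.01157066 -0.00268897  0.04134479]
w1 [0.0107795  0.00560942 0.04214461]
w1 [0.01060538 0.00515403 0.05885252]
0.00020994273305427818
```

Run:
```python
from h import *
s=observe();pose=(s["position"],s["ee_rot"]);M=R.from_rotvec(pose[1]).as_matrix()
for n in ("wrist","side"):
    p,d=get_image(n);Q=cloud(n,d,pose);T=(Q-pose[0])@M*1000
    k=np.isfinite(T[...,0])&(abs(T[...,0])<75)&(abs(T[...,1])<75)&(T[...,2]<-30)
    if n=="side":
        cv2.imwrite("pics/s4.png",cv2.resize(p[100:300,180:360,::-1],None,fx=3,fy=3,interpolation=cv2.INTER_CUBIC))
    else: k&=np.arange(480)[:,None]>285
    t=T[k];print(n)
    for z in range(-200,-30,6):
        b=t[(t[:,2]>=z)&(t[:,2]<z+6)]
        if len(b): print(z,len(b),np.round(b.min(0)),np.round(b.max(0)))
    if n=="side":
        for v in range(240,290,3): print(v,[tuple(np.round(T[v,u]).astype(int).tolist()) if d[v,u]>0 else 0 for u in (280,284,288)])
```

```text
wrist
-134 69 [  20.  -18. -129.] [  21.   18. -128.]
-128 2777 [  14.  -54. -128.] [  21.   53. -122.]
-122 9460 [   7.  -59. -122.] [  19.   58. -116.]
-116 11106 [   1.  -59. -116.] [  19.   58. -110.]
-110 10196 [  -5.  -54. -110.] [  19.   54. -104.]
-104 6351 [  -8.  -50. -104.] [ 19.  50. -98.]
-98 4730 [ -9. -45. -98.] [ 17.  44. -92.]
-92 7774 [ -9. -40. -92.] [ 15.  39. -86.]
-86 3637 [-12. -36. -86.] [ 15.  35. -80.]
-80 1377 [-10. -30. -80.] [ 15.  31. -74.]
-74 1141 [-11. -16. -74.] [ 13.  11. -68.]
-68 571 [  7. -14. -68.] [ 12.  13. -62.]
-62 707 [  7. -14. -62.] [ 12.  13. -56.]
-56 10194 [-44. -75. -56.] [ 20.  75. -50.]
-50 4974 [-44. -75. -50.] [ 19.  75. -44.]
-44 359 [  7. -13. -44.] [ 12.  12. -38.]
-38 12 [  7. -11. -38.] [ 12.   6. -32.]
-32 1175 [-12. -21. -32.] [ 12.  15. -30.]
side
-200 100 [ -36.    0. -200.] [  36.   45. -194.]
-194 92 [ -35.    1. -194.] [  36.   43. -188.]
-188 86 [ -36.   -3. -188.] [  36.   41. -182.]
-182 83 [ -35.   -2. -182.] [  36.   42. -176.]
-176 87 [ -35.   -3. -176.] [  36.   43. -170.]
-170 80 [ -35.   -3. -170.] [  36.   42
[... 1175 characters left out ...]
-143)]
249 [(-9, 25, -128), (-2, 42, -138), (6, 46, -140)]
252 [(-8, 22, -119), (-2, 37, -128), (5, 47, -133)]
255 [(-8, 17, -108), (-2, 40, -121), (5, 53, -129)]
258 [(-7, 14, -99), (-5, 58, -125), (4, 59, -125)]
261 [(-7, 14, -90), (-5, 60, -119), (3, 61, -119)]
264 [(-10, 31, -93), (-4, 56, -109), (5, 53, -106)]
267 [(-9, 29, -84), (-1, 33, -86), (8, 31, -84)]
270 [(-7, 8, -63), (2, 11, -64), (11, 8, -61)]
273 [(-7, 7, -54), (1, 14, -58), (11, 9, -54)]
276 [(-7, 10, -48), (2, 9, -46), (11, 8, -45)]
279 [(-7, 8, -39), (1, 15, -42), (12, 7, -36)]
282 [(-6, 5, -28), (2, 12, -32), (11, 10, -30)]
285 [(-8, 16, -28), (2, 13, -24), (10, 17, -27)]
288 [(-14, 57, -49), (-5, 57, -48), (3, 63, -51)]
```

View pics/s4.png

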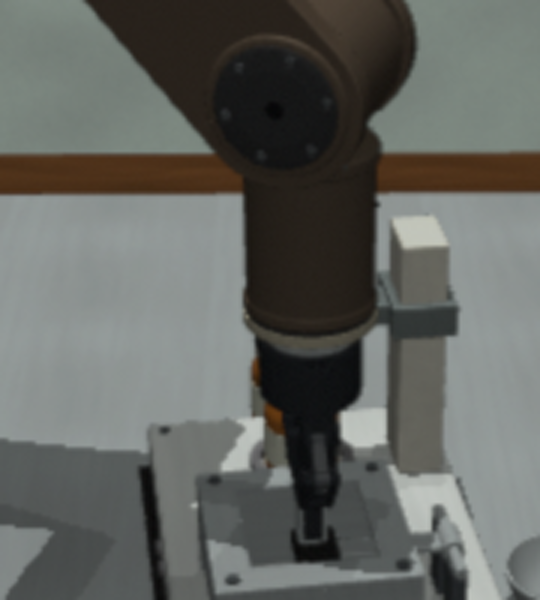

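The fingertips show about 38–39 mm short of the stated TCP in both the wrist and side depth (tips at z≈0.131, pad at 0.122, no contact force). The linkage still clears the window when I go that much lower, so I'll press using the measured tip.

Run:
```python
from h import *
f=np.load("tgt.npz");t=f["t"]
hit=line_to([*t,.078],feed=.02,threshold=16)
s=observe();print(hit,s["clock"],s["position"],s["contact_force"])
if not hit:
    hit=line_to([*t,.056],feed=.015,threshold=12)
    s=observe();print(hit,s["clock"],s["position"],s["contact_force"],s["ft_torque"])
dwell(.2);s=observe();print(s["clock"],s["position"],s["contact_force"])
p,d=get_image("wrist");q,_=get_image("side");pose=(s["position"],s["ee_rot"]);Q=cloud("wrist",d,pose)
for uv in [(300,280),(340,280),(300,265)]: print(Q[uv[1],uv[0]],p[uv[1],uv[0]])
np.savez("w5.npz",p=p,d=d,a=pose[0],b=pose[1])
cv2.imwrite("pics/w5.png",np.hstack([cv2.resize(p[:,:,::-1],(480,360)),cv2.resize(q[180:300,220:340,::-1],(320,360))][:2])[:, :800])
```

```text
False 10.5167 [ 0.54869164 -0.13967135  0.0777629 ] [-3.70783727 -2.91827107  5.52457672]
True 11.4167 [ 0.54923028 -0.13969407  0.06554148] [-4.09601171 -0.41255109 18.05730286] [0.12398038 0.65870295 0.05324327]
11.6167 [ 0.54923935 -0.1396885   0.06567487] [-3.3897234   1.31285914 15.73076781]
[ 0.56397073 -0.12904183  0.10165948] [22 23 23]
[ 0.56562913 -0.14387936  0.10104111] [20 20 20]
[ 0.56857503 -0.12833034  0.09808233] [17 18 19]
```

View pics/w5.png

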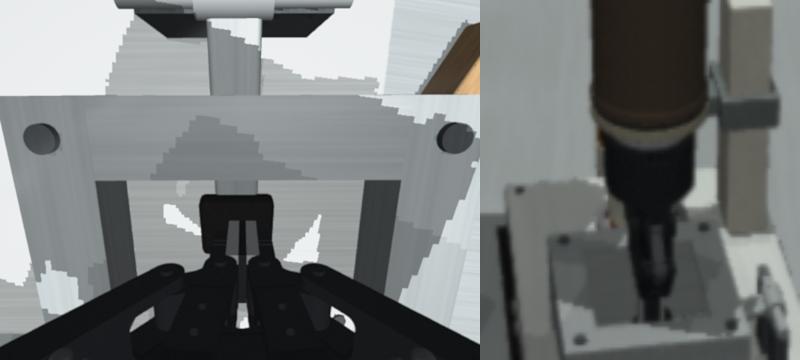

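Run:
```python
from h import *
f=np.load("w5.npz");pose=(f["a"],f["b"]);Q=cloud("wrist",f["d"],pose)
p=f["p"]
def fit(sl):
    t=Q[sl].reshape(-1,3);t=t[np.isfinite(t[:,0])];t=t[abs(t[:,2]-np.median(t[:,2]))<.012]
    x=t[:,0]*np.cos(.128)+t[:,1]*np.sin(.128)
    c=np.polyfit(x,t[:,2],1);print(len(t),"slope",np.arctan(c[0]),"z",t[:,2].min(),t[:,2].max(), x.min(),x.max())
fit(np.s_[265:288,280:298]);fit(np.s_[265:288,345:358]);fit(np.s_[30:120,300:335]);fit(np.s_[243:257,295:338])
f=np.load("w1.npz");pose=(f["a"],f["b"]);Q=cloud("wrist",f["d"],pose);fit(np.s_[181:206,310:338])
s=observe();print(s["clock"],s["contact_force"],s["position"])
```

```text
411 slope -0.15328267845660612 z 0.09771438821630574 0.10360173374019241 0.539476627628881 0.5483179233212064
299 slope -0.14396703010922351 z 0.09818665652265512 0.10323510618207016 0.5395213052692642 0.5481722271453064
3139 slope 0.22028703215429718 z 0.10465779363826805 0.11363227443901838 0.6001248693964921 0.625098536657197
601 slope 0.2753304376947764 z 0.09335761764567971 0.09733514299255094 0.5496156998034076 0.5559389911520608
697 slope 0.009139590050668125 z 0.12011405982000872 0.12485259457976144 0.5187821565310158 0.5443303250386263
11.7167 [-3.16080729  1.42883875 15.82261018] [ 0.54923945 -0.13971572  0.06566977]
```

Run:
```python
from h import *
t=np.load("tgt.npz")["t"]
z=observe()["position"][2]
hit=line_to([*t,z-.001],feed=.01,threshold=8)
for i in range(7):
    s=observe();print(s["clock"],s["position"][2],s["contact_force"])
    if i<6: dwell(.5)
p,d=get_image("wrist");pose=(s["position"],s["ee_rot"]);Q=cloud("wrist",d,pose)
q=Q[30:120,300:335].reshape(-1,3);q=q[np.isfinite(q[:,0])];q=q[abs(q[:,2]-np.median(q[:,2]))<.012]
print("slope",np.arctan(np.polyfit(q[:,0]*np.cos(.128)+q[:,1]*np.sin(.128),q[:,2],1)[0]))
q,_=get_image("top");cv2.imwrite("pics/t6.png",cv2.resize(q[190:340,220:480,::-1],None,fx=3,fy=3))
```

```text
11.9667 0.06541398289917459 [-6.48506266  0.11954998 21.51131475]
12.4667 0.06543490773396471 [-6.20818906  1.25196993 21.9176057 ]
12.9667 0.06542743959892258 [-6.12202118  0.03723499 21.88133958]
13.4667 0.06542327748973852 [-5.55928302 -0.3379469  22.18238676]
13.9667 0.06544037369154164 [-5.67736407  1.12175914 22.80336563]
14.4667 0.06542302957850993 [-6.08930522  0.12950723 21.90824093]
14.9667 0.06542621551516259 [-5.99495816  0.39722424 21.29658392]
slope 0.2230324090902649
```

View pics/t6.png

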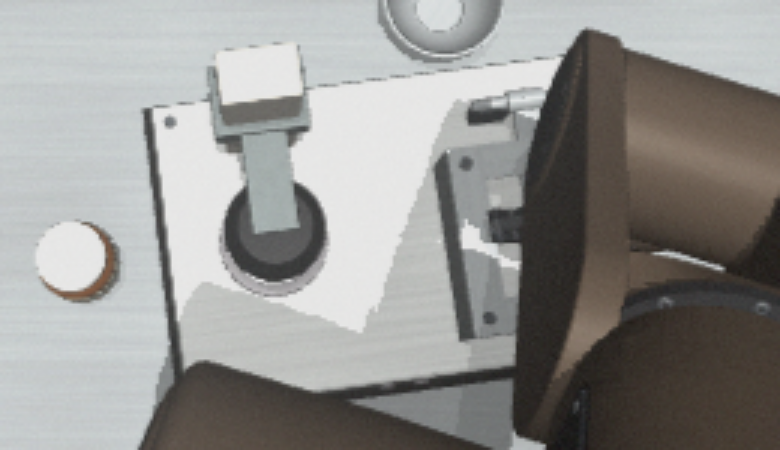

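The lever is on its stop and the head is lowered: slope 0.22 rad, and force rose 6 N over 0.25 mm of travel. It has been held for 3 s, so I'll release it now.

Run:
```python
from h import *
t=np.load("tgt.npz")["t"]
line_to([*t,.095],feed=.03)
line_to([*t,.32],feed=.12)
dwell(.4)
s=observe();print(s["clock"],s["position"],s["contact_force"])
p,d=get_image("wrist");pose=(s["position"],s["ee_rot"]);Q=cloud("wrist",d,pose)
k=(p.max(-1)<55);r=np.zeros_like(k);r[150:270,270:380]=1;k&=r;print("pad z",np.nanmedian(Q[k][:,2]))
q,d2=get_image("top")
q0=np.load("top0.npz");C=cloud("top",d2);C0=cloud("top",q0["d"])
for n,(u,v) in dict(head=(312,268),spare=(243,275),carton=(456,233),bowl=(367,190)).items(): print(n,C0[v,u].round(4),C[v,u].round(4))
cv2.imwrite("pics/f7.png",np.hstack([cv2.resize(p[:,:,::-1],(400,300)),cv2.resize(q[170:340,220:480,::-1],(400,300))]))
```

```text
18.65 [ 0.54911985 -0.1395744   0.31991775] [ 0.26972627  0.23274559 -0.56359504]
pad z 0.12212539780573464
head [0.5322 0.0822 0.2125] [0.5323 0.0822 0.2117]
spare [0.5279 0.2508 0.0887] [0.5275 0.2503 0.0932]
carton [ 0.6427 -0.2981  0.0424] [ 0.505  -0.0561  0.8048]
bowl [ 0.7685 -0.0713  0.0047] [ 0.7689 -0.0715  0.0035]
```

View pics/f7.png

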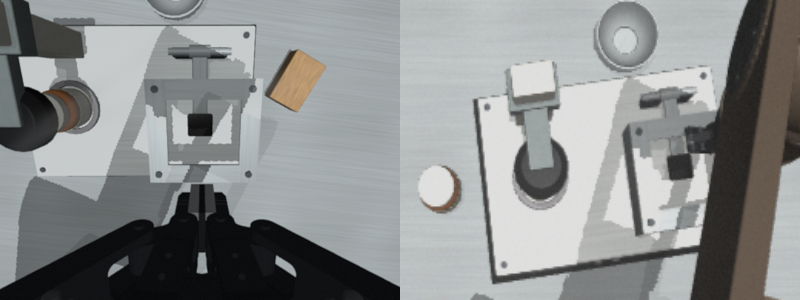

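Lever is back up (pad z 0.122), the head is up, the hand is clear of the window, and the jars, carton and bowl look undisturbed.

```bash
python3 -c "
from rig import *
print(finish_job())"
```

```text
the job is handed in; nothing more can be done
None
```

The jar was sealed and the job handed in at about 19 s. I pressed the pad down through the window to its stop and held it there about 3 s at about 22 N. Then I let the lever rise and lifted the hand clear of the window.

**At the stop:** the lever's slope measured 0.220–0.223 rad. A further 0.25 mm of travel raised the force by about 6 N. I did not measure the sealing head's height while it was down; I only looked at it in the top picture.

**After release:**
- The pad is back at z = 0.122 m, and the head's depth reads within 1 mm of the start.
- The wrist force is near zero.
- The bowl's depth reading and the positions of the jars and carton in the pictures look unchanged. The arm hid the carton from the top camera, so I checked it only in the wrist view. The spare jar's depth at one edge pixel differed by 4 mm, with its position within 0.5 mm.
- The guard was not checked by a separate measurement. The planned clearances were wide, but while pressing there was also a sideways force of up to about 6 N. I put that down to the tilted pad.

**A disagreement:** the real fingertips were about 36–39 mm short of the stated TCP, seen in both the wrist and side depth. My first descent therefore stopped above the pad without touching it. I measured the tips, checked that the fingers still cleared the window, and went lower by that amount.

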